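# Load the cuvette rack and latch the warmer's push-push tray

## Task

Set the small rack of cuvettes down flat into the pulled-out tray of the cuvette warmer, between the four corner locators, and let go of it. Then push the tray in (there is a rubber pad on its front for that), gently, until you feel it meet its end stop, and let go: the push-push catch must hold the tray in with the rack in place, so check that it stayed and press again if it sprang back out. Never lean on the stop hard, and leave the other things on the bench where they are.

Things in the scene. Friction and masses are not known exactly. Their poses are not given: they have to be found in the camera images.
- warmer: Cuvette warmer: low light-grey box, 165 mm deep, 120 wide, 64 high, fixed to the worktop, open in front, grille on top. Origin on the worktop under it; its -x axis points out of the open front (front face at x = -80 mm, back at +85), y across, z up. The tray slides along its x. A rubber-buffered end stop and a hidden heart-cam (push-push) catch sit inside at a depth set differently on each unit.
- tray (a joint): How far the tray is pushed in (m): 0 = fully out, as at the start. A spring pushes back, 2 N at first, 3 to 5 N near the end. The end stop lies anywhere from 0.086 to 0.107: feel for a steep rise of force. The catch trips only in the last 1 mm or so before the stop; let go then, the tray returns 6 mm and stays at 0.079 to 0.101. Let go earlier, it springs out to 0. A second full press frees it.
- nest (a point): Centre of the tray's nest, on the tray's floor, 12 mm above the worktop; x along the tray into the warmer, y across, z up. Four black L-shaped corner locators (6 mm upright, then sloping lead-in to 11 mm) leave a pocket 93 mm (x) by 39 mm (y), long sides open between them for 65 mm. Front panel's inner face 56 mm away at -x; with the tray out, the warmer's front 52 mm away at +x. Tray 94 mm wide.
- press_pad (a point): Centre of the outer face of the black ribbed rubber pad (50 mm wide, 30 mm high) on the tray's front panel, 33 mm above the worktop; press here along +x of this point (axes as the nest's). The pad stands 3 mm proud of the panel, which is 116 mm wide, its top 60 mm above the worktop. The tray must not be pushed with more than 18 N.
- rack_mid (a point): Centre of the loose rack, half-way up (20 mm above its underside). A cream block 90 mm long (its x axis), 36 mm wide (y) and 30 mm high on a slightly smaller 4 mm foot; a row of five fixed cuvettes, 14 mm square, stands out of its top to 40 mm. Goes in either way round; grip it across the 36 mm width. About 0.15 kg.
- bench_timer: White bench timer, 62 x 68 x 20 mm, origin at its underside's centre, beside the back of the warmer; to be left alone.
- marker: Marker pen lying in front of the analyser, 144 mm long (its y axis), 12 mm thick, origin at its underside's centre; to be left alone.
- spare_cuvette: Single white cuvette standing in front of the analyser, 14 x 14 x 26 mm, origin at its underside's centre; to be left alone.
There are look-alikes about, which are no part of the job. There is more than one size of the part that bears rack_mid; the job needs the smaller.

How it is judged:
By the outcome, as a careful person would: the job done as asked, in the order asked, and still so for the second after the job is handed in, with the robot touching nothing.
It also fails if it takes over 48 s, if anything falls off the work surface, if the arm or the gripper's body presses on something with over 40 N, if the wrist force passes 120 N, or if a joint passes its speed limit or range.

## Robot

A 6-joint arm with a two-finger parallel gripper is mounted at the origin on the work surface; the furniture and walls round the work are solid. World frame = base frame: x ahead of the robot, y to its left, z up, the work surface at z = 0. Lengths are in m, angles in rad, forces in N, time in s.
With the tool pointing down it reaches from about 0.4 to 0.925 m from the base axis. Payload 12.5 kg.
Tool frame: the origin (TCP) lies midway between the tips of the shut fingers; the grasp point (between the pads) lies 19 mm behind it; y points along the fingers, z is the direction in which the jaws open and shut, and the axes are right-handed (so a half turn about y gives the same grasp; the last joint's range is limited). The gripper opens to 95 mm and grips with 3 to 60 N. Pads are 20 mm wide; open, the fingers measure 119 mm over their backs; the gripper's body (75 mm by 180 mm) begins 59 mm behind the grasp point.
Start: joints at [-1.22, 0.491, 1.559, -0, 1.092, -0.106], TCP at [0.276, -0.561, 0.176] pointing down, gripper open.
Joint ranges: [-3.1, 3.1], [-0.84, 2.19], [0.05, 2.79], [-1.13, 4.28], [0.06, 2.93], [-2.69, 2.69]. Speed limits (rad/s): [2.22, 2.22, 2.79, 3.14, 3.14, 3.14].

## Interface

Orientations are given as a rotation vector (axis times angle).
In Python, from plant import bot, vision, ticket gives the robot as it stands. The module is installed in compiled form; this text tells all that it offers.
- The arm moves only by the tool drive_tool, never from a script. Its argument "steps" is text: rows parted by semicolons, each of 7 numbers parted by spaces: the shift along the tool's x, y, z in cm, then the turn, a rotation vector about the tool's x, y, z in rad, then the finger opening in cm, from 0 to 9.51. In form: dx dy dz rx ry rz gripper; .... A call has exactly 10 rows; each row is the pose to reach, as a shift and turn from the pose commanded when the call began, along the tool's axes at that moment; what a row does not reach only later rows make up. A row lasts 1/10 s, in which the tool goes at most 50 mm and 8.59 degrees, less where a joint would pass 70% of its speed; a pose out of reach is approached as far as the arm can. A call with a gripper value outside its range is refused whole. The fingers move at their own pace and stop on an object; the grip force is fixed at half the most. Time passes only in rows, so rows that repeat a pose let the fingers close, or fill a call up. It gives the time, the measured TCP pose, the force and the opening at its end, in the units of the state.
- bot.sense(): the state, without advancing time (a new reading comes with each control period).
- vision.capture(name): name is "scene" or "top"; returns a dict with "frame" (400x640x3 uint8, red, green, blue), "fx", "fy", "cx", "cy" (pixels), "T" (4x4, takes a point from camera to world coordinates). Camera axes: x right, y up, looking along -z (the intrinsics and any distortion apply to the point x, -y, -z); pixel columns grow to the right and rows downward; lengths in m; the calibration is good to about 2 mm. A picture is of the moment at which its call begins. There is no depth.
- ticket.hand_in(): hands the job in, once; it reports no verdict.
The state is a dict: "time_s": time; "joint_pos": joint angles; "qvel": joint speeds; "effort": joint torques, N m; "tool_pos": TCP position; "ee_rot": TCP orientation; "ft_force": force on the tool from outside, world axes, zero at the start; "ft_torque": the same for the moment, N m; "gripper_width": opening from 0.0 (shut) to 1.0 (fully open).
Only numpy, scipy, OpenCV 4.12 (cv2) and the standard library are available. Lean on these libraries where they do the work, as an engineer would, in place of code of your own. Each camera call takes 0.05 s, during which the arm holds its last target.

## Working session

There is one attempt and no reset: what is moved stays moved. The work goes in short steps, Python scripts to look and compute and a tool call to move; the robot and the scene stay as the last step left them, time stands still between calls to the robot, and variables do not carry over. Pictures are saved under pics/ and viewed, and the job is handed in when it is done.

Besides the shell and the picture viewer there is one more tool, called as a command line: name --argument value ..., lists and objects as JSON in quotes. drive_tool: Moves the arm, as the interface text tells. Its arguments: {"type":"object","properties":{"steps":{"type":"string"}},"required":["steps"]}

```bash
mkdir -p pics; python3 - <<'E'
from plant import bot, vision
import cv2,pickle
s=bot.sense(); print({k:s[k] for k in ('time_s','tool_pos','ee_rot','ft_force','gripper_width','joint_pos')})
for n in ('scene','top'):
    c=vision.capture(n); pickle.dump(c,open(n+'0.pkl','wb'))
    cv2.imwrite(f'pics/{n}0.png',c['frame'][:,:,::-1]); print(n,[k for k in c],c['fx'],c['fy'],c['cx'],c['cy'],c['T'])
E
```

```text
{'time_s': 0.0, 'tool_pos': array([ 0.27556969, -0.56061612,  0.17495021]), 'ee_rot': array([-0.45752247,  1.96889424, -1.96652896]), 'ft_force': array([-0.56970405,  0.18680923,  0.19008224]), 'gripper_width': 0.9961985733690776, 'joint_pos': array([-1.21962402e+00,  4.91556353e-01,  1.55948886e+00,  1.52180770e-06,
        1.09172699e+00, -1.05600416e-01])}
scene ['frame', 'fx', 'fy', 'cx', 'cy', 'T'] 371.1946737625303 371.1946737625303 319.7781835820246 202.53331288244428 [[-0.5934222   0.39224303 -0.70284813 -0.30385849]
 [-0.80458616 -0.26503489  0.53141097  0.52248198]
 [ 0.02216297  0.88085295  0.4728709   0.5720984 ]
 [ 0.          0.          0.          1.        ]]
top ['frame', 'fx', 'fy', 'cx', 'cy', 'T'] 505.9531267316793 505.9531267316793 320.5942039286429 197.92609568330985 [[-0.01213128  0.99185081 -0.12682589  0.30203218]
 [-0.99978725 -0.00991563  0.01808675 -0.0426388 ]
 [ 0.0166818   0.12701832  0.99176008  1.34252778]
 [ 0.          0.          0.          1.        ]]
```

View pics/scene0.png

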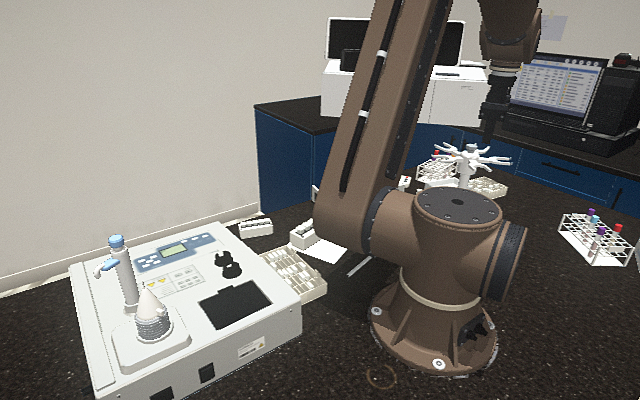

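View pics/top0.png

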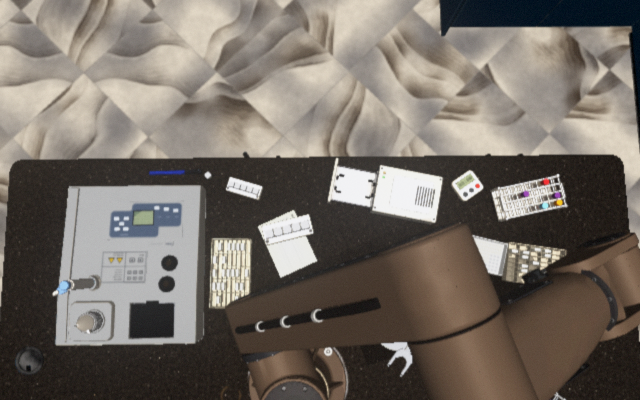

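The top view shows the warmer at about (408,193), its tray pulled out to the left at about (353,183), and rack candidates at (244,188) and (287,230). I'll zoom in on these.

```bash
cat > h.py <<'E'
import numpy as np,pickle
def ray(c,u,v):
    T=c['T'];d=np.array([(u-c['cx'])/c['fx'],-(v-c['cy'])/c['fy'],-1.]);return T[:3,3],T[:3,:3]@d
def onz(c,u,v,z):
    o,d=ray(c,u,v);return o+d*(z-o[2])/d[2]
def proj(c,p):
    T=c['T'];q=T[:3,:3].T@(np.array(p)-T[:3,3]);return c['cx']+c['fx']*q[0]/-q[2],c['cy']-c['fy']*q[1]/-q[2]
def load(n):return pickle.load(open(n+'.pkl','rb'))
E
python3 - <<'E'
from h import *
import cv2
c=load('top0');f=c['frame'][:,:,::-1]
a=cv2.resize(f[145:285,200:330],None,fx=5,fy=5,interpolation=cv2.INTER_CUBIC)[:600];cv2.imwrite('pics/a.png',a[:600])
b=cv2.resize(f[150:230,320:450],None,fx=6,fy=6,interpolation=cv2.INTER_CUBIC);cv2.imwrite('pics/b.png',b)
for u,v in [(244,188),(287,230),(353,183),(408,193)]: print(onz(c,u,v,.03))
E
```

```text
[0.49805391 0.13346774 0.03      ]
[0.38694674 0.02151835 0.03      ]
[ 0.50857667 -0.15224124  0.03      ]
[ 0.4806261  -0.29633734  0.03      ]
```

View pics/a.png

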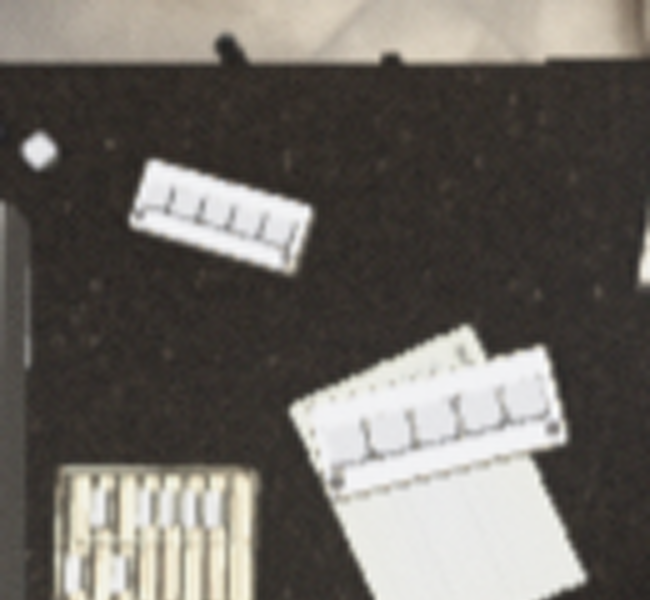

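View pics/b.png

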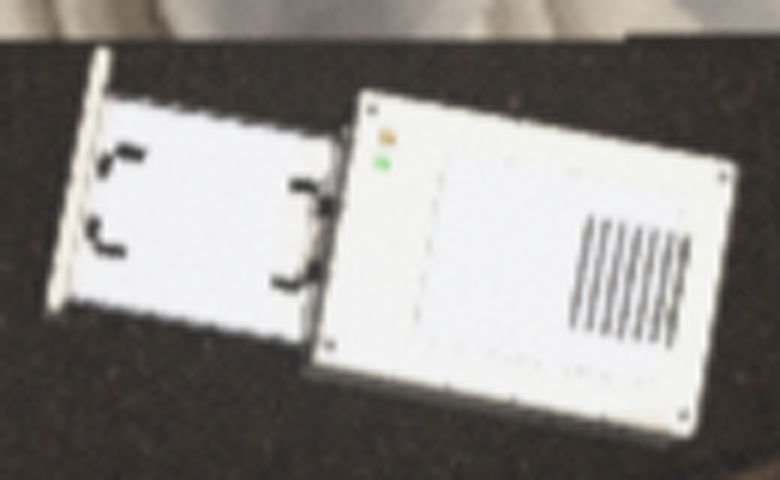

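```bash
python3 - <<'E'
from h import *
import cv2
c=load('top0');f=c['frame']
print('scene rack proj',proj(load('scene0'),[.498,.133,.02]),'warmer',proj(load('scene0'),[.48,-.296,.06]))
K=4
def mask(x0,y0,x1,y1,th):
    g=cv2.resize(f[y0:y1,x0:x1],None,fx=K,fy=K,interpolation=cv2.INTER_CUBIC).min(2)
    m=(g>th).astype(np.uint8)
    cs,_=cv2.findContours(m,cv2.RETR_EXTERNAL,cv2.CHAIN_APPROX_NONE)
    p=max(cs,key=cv2.contourArea)[:,0,:].astype(float)
    return np.c_[(p[:,0]+.5)/K-.5+x0,(p[:,1]+.5)/K-.5+y0]
def rect(p,z):
    w=np.array([onz(c,u,v,z)[:2] for u,v in p])
    r=cv2.minAreaRect((w*1000).astype(np.float32));return r
for th in (90,120,150):
    print('small',rect(mask(222,170,270,206,th),.017))
    print('big',rect(mask(256,205,320,248,th),.017))
    print('warmer',rect(mask(374,160,445,226,th),.064))
E
```

```text
scene rack proj (np.float64(256.9169945877596), np.float64(227.20492165673463)) warmer (np.float64(374.7998316931305), np.float64(180.3754318362573))
small ((500.633544921875, 135.97787475585938), (94.11698150634766, 40.54133605957031), 72.63831329345703)
big ((392.34375, 26.673641204833984), (147.2151336669922, 99.57208251953125), 89.33345031738281)
warmer ((475.7940979003906, -282.503173828125), (178.12266540527344, 124.90470886230469), 78.40533447265625)
small ((500.68017578125, 136.02769470214844), (92.61287689208984, 39.09846115112305), 72.9139175415039)
big ((392.0165100097656, 27.004119873046875), (145.25587463378906, 98.90995788574219), 89.33345031738281)
warmer ((475.27203369140625, -287.51702880859375), (166.6239013671875, 122.23653411865234), 78.40948486328125)
small ((500.8065185546875, 136.02999877929688), (91.30516815185547, 37.6521110534668), 72.83179473876953)
big ((391.685546875, 27.0091552734375), (143.9474639892578, 98.2479019165039), 89.33345031738281)
warmer ((475.2430114746094, -287.7066650390625), (165.11605834960938, 120.46102142333984), 78.22573852539062)
```

```bash
python3 - <<'E'
from h import *
import cv2
c=load('top0');f=c['frame'];K=6
x0,y0,x1,y1=328,158,380,212
g=cv2.resize(f[y0:y1,x0:x1],None,fx=K,fy=K,interpolation=cv2.INTER_CUBIC).max(2)
for th in (110,140):
  n,l,s,ce=cv2.connectedComponentsWithStats((g<th).astype(np.uint8))
  for i in range(1,n):
    if 40<s[i,4]<4000:print(th,s[i],(ce[i]+.5)/K-.5+[x0,y0])
# predicted points
a=np.radians(-101.7);X=np.array([np.cos(a),np.sin(a)]);Y=np.array([-X[1],X[0]])
N=np.array([.5026,-.156])
R=cv2.resize(f[150:230,320:450],None,fx=6,fy=6,interpolation=cv2.INTER_CUBIC)[:,:,::-1].copy()
def dot(px,py,z,col):
    u,v=proj(c,[*(N+px*X+py*Y),z]);cv2.circle(R,(int((u-320+.5)*6),int((v-150+.5)*6)),2,col,-1)
for sx in(1,-1):
  for sy in(1,-1):
    dot(sx*.0465,sy*.0195,.018,(0,0,255)); dot(sx*.0465,sy*.0195,.012,(255,0,255))
    dot(-.056,sy*.058,.06,(0,200,0)); dot(.132+.0025+sx*.0825,sy*.06,.064,(255,0,0)); dot(-.056,sy*.047,.012,(0,200,200))
cv2.imwrite('pics/b2.png',R)
E
```

```text
110 [ 69  98  25  13 238] [341.10644258 174.98669468]
110 [ 51 109  12  18 149] [336.97035794 177.09116331]
110 [244 133  26  13 212] [370.3836478  180.62421384]
110 [ 228  148   63   94 1292] [372.67866357 190.62770898]
110 [ 40 172  10  19 143] [334.95745921 187.67191142]
110 [ 49 196  26  11 166] [337.90963855 191.20582329]
140 [ 49  96  47  33 607] [339.37053817 175.86312466]
140 [ 38 170  39  39 559] [336.48434705 189.5970483 ]
```

View pics/b2.png

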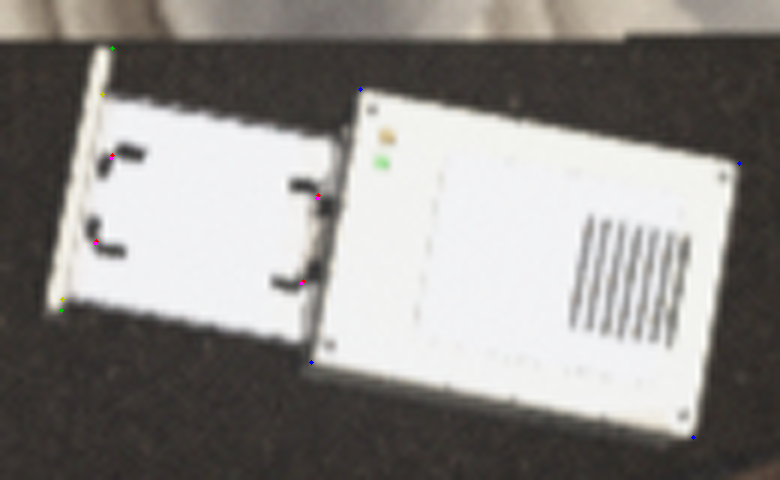

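The prediction overlays the locators, panel and warmer corners to within about 0.5 mm: red dots sit on the L inner corners and blue dots on the box corners. The rack at (244,188) measures 92x39 mm, so it is the small one. Next I'll work out the moves.

```bash
cat >> h.py <<'E'
from scipy.spatial.transform import Rotation as Rn
def goal_R(long_deg,R0):
    # jaw axis perpendicular to long axis, tool y down; choose nearest to R0
    best=None
    for k in (90,-90):
        a=np.radians(long_deg+k);z=np.array([np.cos(a),np.sin(a),0]);y=np.array([0,0,-1.]);x=np.cross(y,z)
        R=np.c_[x,y,z];ang=Rn.from_matrix(R0.T@R).magnitude()
        if best is None or ang<best[0]:best=(ang,R)
    return best[1]
def move(p0,R0,p,R):
    d=R0.T@(np.array(p)-p0)*100;r=Rn.from_matrix(R0.T@R).as_rotvec()
    return np.round(d,2),np.round(r,3)
E
python3 - <<'E'
from h import *
from plant import bot
s=bot.sense();p0=s['tool_pos'];R0=Rn.from_rotvec(s['ee_rot']).as_matrix();print(R0.round(3))
for L in (72.8,78.3):
  R=goal_R(L,R0);print(R.round(3))
  print(move(p0,R0,[.5007,.136,.09],R),move(p0,R0,[.5007,.136,.009],R))
E
```

```text
[[-0.897 -0.     0.441]
 [-0.441  0.001 -0.897]
 [-0.    -1.    -0.001]]
[[-0.296  0.     0.955]
 [-0.955  0.    -0.296]
 [-0.    -1.     0.   ]]
(array([-50.93,   8.56, -52.59]), array([ 0.001, -0.814, -0.   ])) (array([-50.93,  16.66, -52.58]), array([ 0.001, -0.814, -0.   ]))
[[-0.203  0.     0.979]
 [-0.979  0.    -0.203]
 [-0.    -1.     0.   ]]
(array([-50.93,   8.56, -52.59]), array([ 0.001, -0.91 , -0.001])) (array([-50.93,  16.66, -52.58]), array([ 0.001, -0.91 , -0.001]))
```

drive_tool --steps "-3.2 0 -3.3 0 -0.051 0 9.5; -6.4 0 -6.6 0 -0.102 0 9.5; -9.6 0 -9.9 0 -0.153 0 9.5; -12.8 0 -13.2 0 -0.204 0 9.5; -16 0 -16.5 0 -0.255 0 9.5; -19.2 0 -19.8 0 -0.306 0 9.5; -22.4 0 -23.1 0 -0.357 0 9.5; -25.6 0 -26.4 0 -0.408 0 9.5; -28.8 0 -29.7 0 -0.459 0 9.5; -32 0 -33 0 -0.51 0 9.5"

```text
time_s: 1.1
tool_pos: [0.4175, -0.1218, 0.1755]
ee_rot: [-0.861, 1.637, -1.637]
ft_force: [0.5, -0.1, 0.0]
gripper_width: 0.994
```

```bash
cat > m.py <<'E'
import sys
from h import *
from plant import bot
s=bot.sense();p0=s['tool_pos'];R0=Rn.from_rotvec(s['ee_rot']).as_matrix()
print(s['time_s'],p0,s['ft_force'].round(2),s['gripper_width'],abs(s['qvel']).max().round(3))
E
python3 - <<'E'
from m import *
R=goal_R(72.8,R0)
print(move(p0,R0,[.5007,.136,.12],R),move(p0,R0,[.5007,.136,.009],R))
E
```

```text
1.1 [ 0.41746226 -0.12180451  0.17552297] [ 0.46 -0.07  0.01] 0.9937344713532793 1.053
(array([-25.96,   5.55,  -7.74]), array([-0.   , -0.302,  0.   ])) (array([-25.96,  16.65,  -7.75]), array([-0.   , -0.302,  0.   ]))
```

drive_tool --steps "-4.4 0 -1.3 0 -0.05 0 9.5; -8.8 0 -2.6 0 -0.1 0 9.5; -13.2 0 -3.9 0 -0.15 0 9.5; -17.6 0 -5.2 0 -0.2 0 9.5; -22 0 -6.5 0 -0.25 0 9.5; -26 0 -7.75 0 -0.302 0 9.5; -26 3 -7.75 0 -0.302 0 9.5; -26 6 -7.75 0 -0.302 0 9.5; -26 9 -7.75 0 -0.302 0 9.5; -26 9 -7.75 0 -0.302 0 9.5"

```text
time_s: 2.1
tool_pos: [0.4992, 0.1342, 0.0825]
ee_rot: [-1.057, 1.432, -1.427]
ft_force: [0.4, -0.2, -0.4]
gripper_width: 0.999
```

```bash
python3 - <<'E'
from m import *
from plant import vision
import cv2
R=goal_R(72.8,R0)
print(move(p0,R0,[.5007,.136,.009],R))
for n in ('scene','top'):
    c=vision.capture(n);pickle.dump(c,open(n+'1.pkl','wb'))
    f=c['frame'][:,:,::-1]
    u,v=proj(c,[.5,.136,.02]);x=int(max(0,u-60));y=int(max(0,v-50));print(n,x,y)
    cv2.imwrite(f'pics/{n}1.png',cv2.resize(f[y:y+100,x:x+120],None,fx=6,fy=6,interpolation=cv2.INTER_CUBIC))
E
```

```text
2.1 [0.49922238 0.13421611 0.08251867] [ 0.38 -0.21 -0.39] 0.9988440473426194 0.083
(array([-0.23,  7.35,  0.13]), array([ 0.006, -0.002,  0.003]))
scene 195 177
top 183 137
```

View pics/scene1.png

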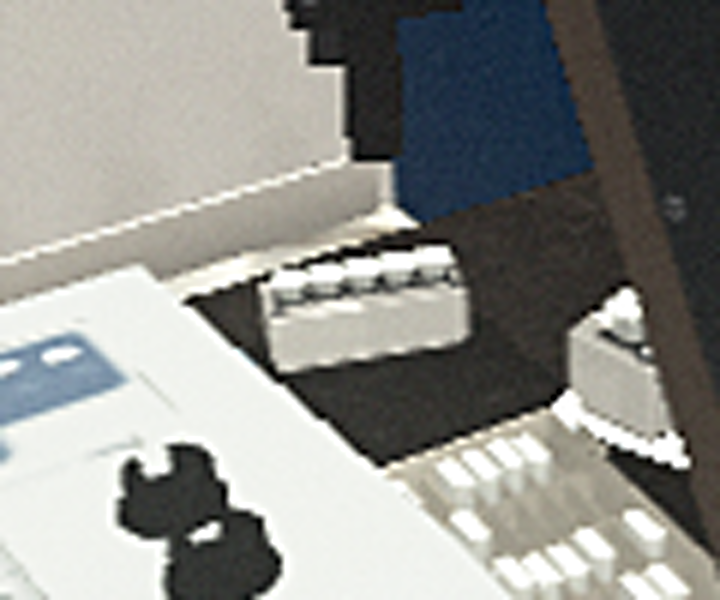

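View pics/top1.png

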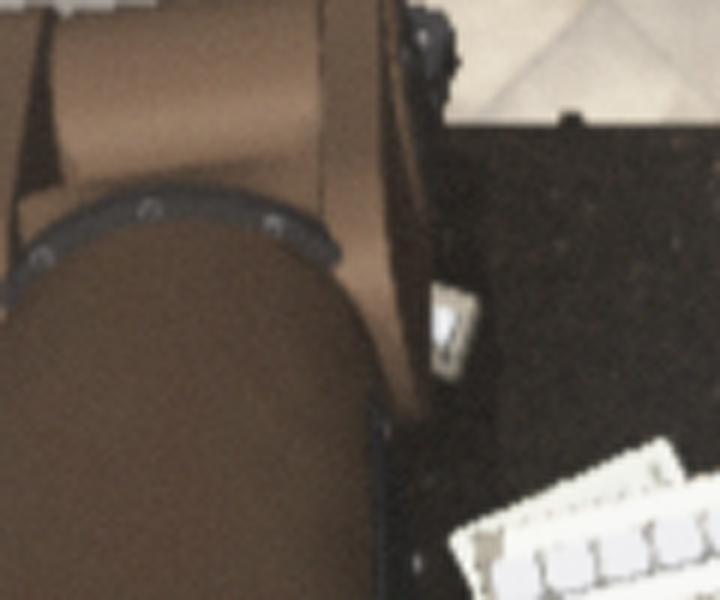

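```bash
python3 - <<'E'
from h import *
c=load('scene1')
L=np.array([.295,.955]);J=np.array([.955,-.295]);C=np.array([.5007,.136])
for (a,b) in ((285,372),(467,335)):
    w=onz(c,195+a/6-.5,177+b/6-.5,.002)[:2]-C;print(w@L*1000,w@J*1000)
for s in(1,-1):
    for j in (1,-1):print(s,j,[((np.array(proj(c,[*(C+s*.045*L+j*.018*J),z]))+.5-[195,177])*6).round() for z in (0,.03,.034)])
E
```

```text
41.43866525950566 -18.273172167491076
-44.09763286575852 -12.501418494268895
1 1 [array([266., 336.]), array([260., 281.]), array([260., 273.])]
1 -1 [array([277., 377.]), array([272., 321.]), array([271., 313.])]
-1 1 [array([455., 305.]), array([452., 251.]), array([452., 244.])]
-1 -1 [array([472., 344.]), array([469., 290.]), array([469., 282.])]
```

drive_tool --steps "-0.23 0.5 0.13 0.006 -0.002 0.003 9.5; -0.23 2 0.13 0.006 -0.002 0.003 9.5; -0.23 4 0.13 0.006 -0.002 0.003 9.5; -0.23 6 0.13 0.006 -0.002 0.003 9.5; -0.23 7.6 0.13 0.006 -0.002 0.003 9; -0.23 7.6 0.13 0.006 -0.002 0.003 7; -0.23 7.6 0.13 0.006 -0.002 0.003 5; -0.23 7.6 0.13 0.006 -0.002 0.003 3; -0.23 7.6 0.13 0.006 -0.002 0.003 3; -0.23 7.6 0.13 0.006 -0.002 0.003 3"

```text
time_s: 3.2
tool_pos: [0.5035, 0.1362, 0.0102]
ee_rot: [-1.045, 1.422, -1.428]
ft_force: [-0.9, -0.1, 0.6]
gripper_width: 0.58
```

```bash
python3 - <<'E'
from m import *
R=goal_R(72.8,R0);print(move(p0,R0,[.5007,.136,.0065],R))
E
```

```text
3.2 [0.50349739 0.1362182  0.01018908] [-0.92 -0.09  0.59] 0.5803019583949308 0.006
(array([ 0.1 ,  0.37, -0.26]), array([-0.007,  0.   , -0.003]))
```

drive_tool --steps "0 0.3 0 0 0 0 3; 0 0.3 0 0 0 0 3; 0 0.3 0 0 0 0 3; 0 0.3 0 0 0 0 3; 0 0.3 0 0 0 0 3; 0 0.3 0 0 0 0 3; 0 0.3 0 0 0 0 3; 0 0.3 0 0 0 0 3; 0 0.3 0 0 0 0 3; 0 0.3 0 0 0 0 3"

```text
time_s: 4.2
tool_pos: [0.5032, 0.1362, 0.0065]
ee_rot: [-1.046, 1.423, -1.428]
ft_force: [0.1, -0.2, -0.2]
gripper_width: 0.315
```

```bash
python3 - <<'E'
from m import *
from plant import vision
import cv2
c=vision.capture('scene');pickle.dump(c,open('scene2.pkl','wb'))
f=c['frame'][:,:,::-1]
cv2.imwrite('pics/scene2.png',cv2.resize(f[150:250,195:325],None,fx=6,fy=6,interpolation=cv2.INTER_CUBIC))
E
```

```text
4.2 [0.50316705 0.13616948 0.00650732] [ 0.13 -0.21 -0.21] 0.31548078375232386 0.002
```

View pics/scene2.png

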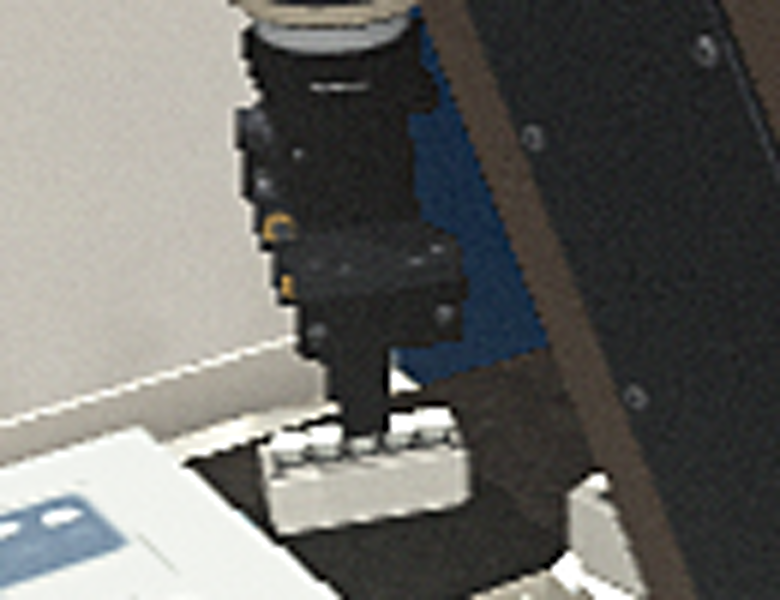

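```bash
python3 - <<'E'
from h import *
c=load('scene1')
J=np.array([.955,-.295])
for P,off,w in (([.4992,.1342,.0825],(195,177),.0475),([.5032,.1362,.0065],(195,150),.015)):
  for j in(-1,0,1):
    for z in (0,.04):print(j,z,((np.array(proj(c,[*(np.array(P[:2])+j*w*J),P[2]+z]))+.5-off)*6).round())
import cv2
for n in (1,2):
  f=load(f'scene{n}')['frame'][:,:,::-1]
  cv2.imwrite(f'pics/s{n}z.png',cv2.resize(f[180:245,225:285],None,fx=9,fy=9,interpolation=cv2.INTER_NEAREST))
cv2.imwrite('pics/sz.png',np.hstack([cv2.imread('pics/s1z.png'),cv2.imread('pics/s2z.png')])[:, :1080][:, :].copy()[::1,::1])
a=cv2.imread('pics/sz.png');cv2.imwrite('pics/sz2.png',cv2.resize(a,(800,433)))
E
```

```text
-1 0 [383. 237.]
-1 0.04 [378. 155.]
0 0 [363. 186.]
0 0.04 [357. 107.]
1 0 [344. 139.]
1 0.04 [338.  62.]
-1 0 [371. 505.]
-1 0.04 [366. 430.]
0 0 [365. 488.]
0 0.04 [360. 414.]
1 0 [359. 472.]
1 0.04 [354. 398.]
```

View pics/sz2.png

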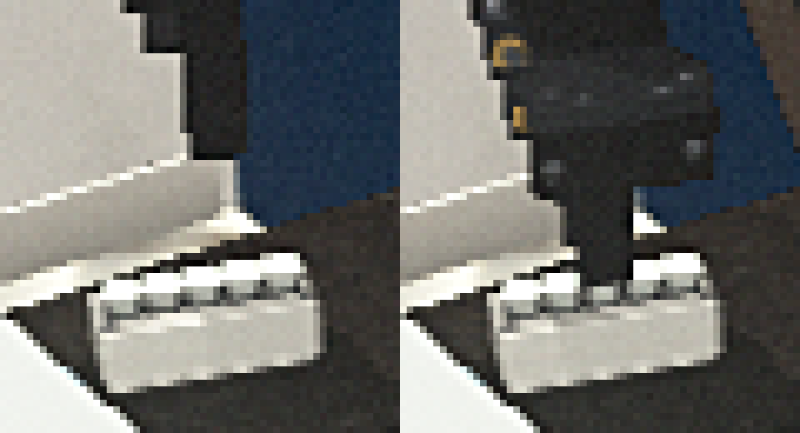

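The picture shows the finger ending at the cuvette tops, near (365,435), well above the tip height I expected. The fingers also closed freely to the commanded 30 mm, so they don't have the rack. I'll reopen them and look again before going lower.

drive_tool --steps "0 0 0 0 0 0 5; 0 0 0 0 0 0 7; 0 0 0 0 0 0 9; 0 0 0 0 0 0 9.5; 0 0 0 0 0 0 9.5; 0 0 0 0 0 0 9.5; 0 0 0 0 0 0 9.5; 0 0 0 0 0 0 9.5; 0 0 0 0 0 0 9.5; 0 0 0 0 0 0 9.5"

```text
time_s: 5.25
tool_pos: [0.5032, 0.1362, 0.0065]
ee_rot: [-1.046, 1.422, -1.428]
ft_force: [0.7, -0.3, -0.9]
gripper_width: 0.993
```

```bash
python3 - <<'E'
from m import *
from plant import vision
import cv2
print(s['joint_pos'])
for n in('scene','top'):
  c=vision.capture(n);pickle.dump(c,open(n+'3.pkl','wb'))
  f=c['frame'][:,:,::-1]
  cv2.imwrite(f'pics/{n}3.png',cv2.resize(f[150:250,195:325] if n=='scene' else f[130:230,183:313],None,fx=6,fy=6,interpolation=cv2.INTER_CUBIC))
E
```

```text
5.25 [0.50317315 0.13617829 0.00652094] [ 0.65 -0.33 -0.86] 0.9926320154292471 0.002
[1.37512809e-01 5.88386395e-01 1.97286962e+00 1.05933501e-04
 5.73599235e-01 4.37421919e-01]
```

View pics/scene3.png

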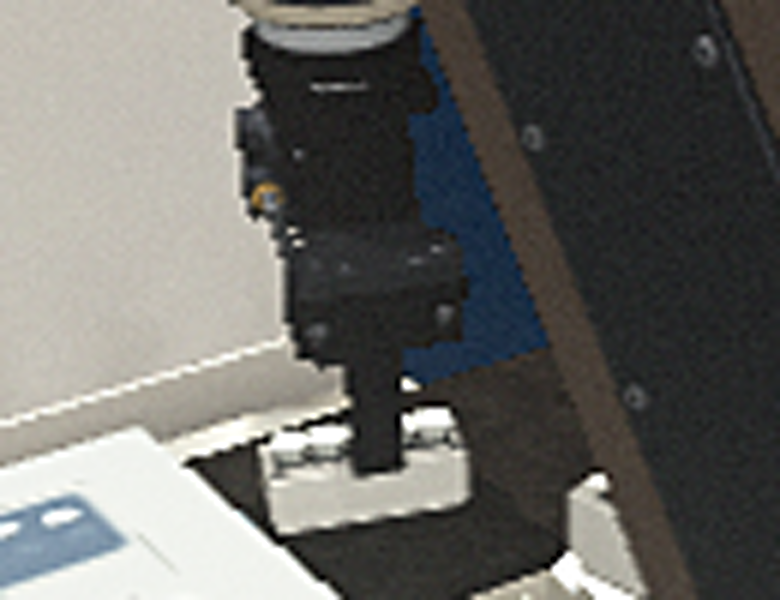

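View pics/top3.png

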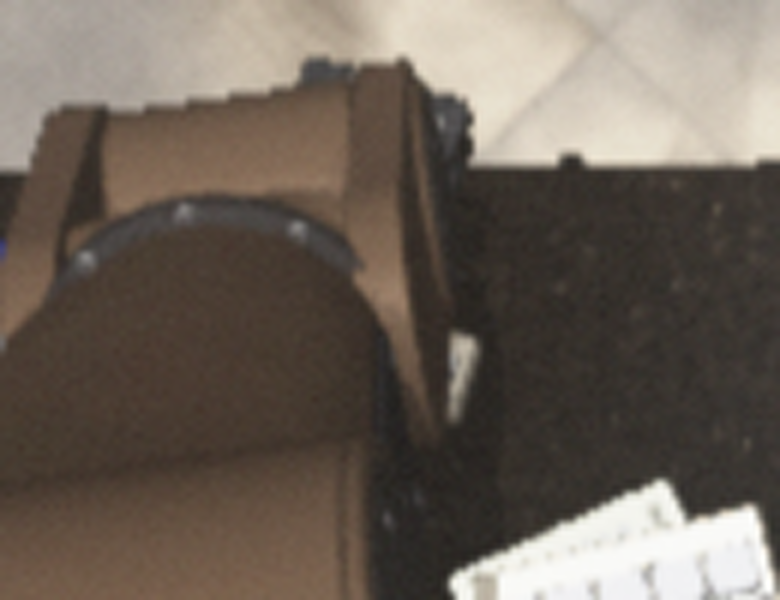

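With the jaws open, the near fingertip shows at about (378,470), where a tip at the read height would appear near row 550. So the real tips are about 40 mm above the reading, which fits the fingers having closed freely above the block. I'll go down in guarded steps, watching the force.

drive_tool --steps "0 0.2 -0.1 0 0 0 9.5; 0 0.4 -0.2 0 0 0 9.5; 0 0.6 -0.25 0 0 0 9.5; 0 0.7 -0.25 0 0 0 9.5; 0 0.8 -0.25 0 0 0 9.5; 0 0.9 -0.25 0 0 0 9.5; 0 1 -0.25 0 0 0 9.5; 0 1 -0.25 0 0 0 9.5; 0 1 -0.25 0 0 0 9.5; 0 1 -0.25 0 0 0 9.5"

```text
time_s: 6.35
tool_pos: [0.5009, 0.1369, -0.0035]
ee_rot: [-1.046, 1.422, -1.428]
ft_force: [0.2, -1.4, 0.7]
gripper_width: 0.997
```

drive_tool --steps "0 0.3 0 0 0 0 9.5; 0 0.6 0 0 0 0 9.5; 0 0.9 0 0 0 0 9.5; 0 1.2 0 0 0 0 9.5; 0 1.4 0 0 0 0 9.5; 0 1.6 0 0 0 0 9.5; 0 1.8 0 0 0 0 9.5; 0 2 0 0 0 0 9.5; 0 2 0 0 0 0 9.5; 0 2 0 0 0 0 9.5"

```text
time_s: 7.35
tool_pos: [0.501, 0.137, -0.0235]
ee_rot: [-1.046, 1.422, -1.428]
ft_force: [-0.2, -0.6, 0.0]
gripper_width: 1.0
```

```bash
python3 - <<'E'
from m import *
from plant import vision
import cv2
for n in('scene',):
  c=vision.capture(n);pickle.dump(c,open(n+'4.pkl','wb'))
  f=c['frame'][:,:,::-1]
  cv2.imwrite(f'pics/{n}4.png',cv2.resize(f[150:250,195:325],None,fx=6,fy=6,interpolation=cv2.INTER_CUBIC))
J=np.array([.955,-.295])
for z in (0,.005,.01,.02,.03): print(z,((np.array(proj(c,[*(p0[:2]-.0595*J),z]))+.5-(195,150))*6).round())
E
```

```text
7.35 [ 0.50098452  0.13698928 -0.0235199 ] [-0.21 -0.55  0.02] 1.0001920370359327 0.003
0 [391. 572.]
0.005 [391. 563.]
0.01 [390. 553.]
0.02 [389. 534.]
0.03 [387. 515.]
```

View pics/scene4.png

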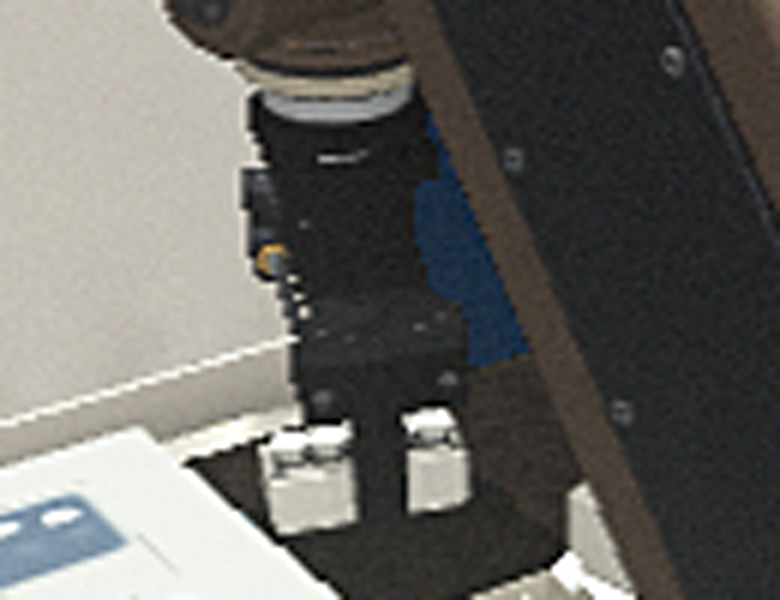

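drive_tool --steps "0 0.2 0 0 0 0 9.5; 0 0.4 0 0 0 0 9; 0 0.6 0 0 0 0 8; 0 0.8 0 0 0 0 7; 0 0.8 0 0 0 0 6; 0 0.8 0 0 0 0 5; 0 0.8 0 0 0 0 4.5; 0 0.8 0 0 0 0 4; 0 0.8 0 0 0 0 3; 0 0.8 0 0 0 0 2.5"

```text
time_s: 8.4
tool_pos: [0.501, 0.137, -0.0314]
ee_rot: [-1.046, 1.423, -1.428]
ft_force: [-0.2, -0.2, 1.4]
gripper_width: 0.378
```

drive_tool --steps "0 0 0 0 0 0 2; 0 0 0 0 0 0 2; 0 0 0 0 0 0 2; 0 0 0 0 0 0 2; 0 0 0 0 0 0 2; 0 0 0 0 0 0 2; 0 -0.2 0 0 0 0 2; 0 -0.6 0 0 0 0 2; 0 -1 0 0 0 0 2; 0 -1.5 0 0 0 0 2"

```text
time_s: 9.4
tool_pos: [0.5009, 0.1369, -0.0162]
ee_rot: [-1.046, 1.423, -1.428]
ft_force: [-0.1, 0.0, -1.8]
gripper_width: 0.376
```

```bash
python3 - <<'E'
from m import *
R=goal_R(78.3,R0);L=np.array([.203,.979])
N=np.array([.5026,-.156])+.001*L
print(move(p0,R0,[*N,.06],R), move(p0,R0,[*N,.02],R))
print('actual long',np.degrees(np.arctan2(-R0[1,0],-R0[0,0])), R0.round(4))
E
```

```text
9.4 [ 0.50090424  0.13693491 -0.01618948] [-0.06  0.   -1.78] 0.3763307423717818 0.116
(array([27.81, -7.65,  8.86]), array([-0.006, -0.096, -0.003])) (array([27.82, -3.65,  8.83]), array([-0.006, -0.096, -0.003]))
actual long 72.8103128156882 [[-0.2955  0.0066  0.9553]
 [-0.9553  0.001  -0.2955]
 [-0.0029 -1.      0.006 ]]
```

drive_tool --steps "0 -3 0 0 0 0 2; 0 -6 0 0 0 0 2; 0 -8.5 0 0 0 0 2; 3 -8.5 1 0 -0.011 0 2; 7 -8.5 2.2 0 -0.024 0 2; 11 -8.5 3.5 0 -0.038 0 2; 15 -8.5 4.8 0 -0.052 0 2; 19 -8.5 6 0 -0.065 0 2; 23 -8.5 7.3 0 -0.08 0 2; 26.5 -8.5 8.4 0 -0.091 0 2"

```text
time_s: 10.4
tool_pos: [0.5021, -0.1432, 0.0687]
ee_rot: [-1.097, 1.357, -1.364]
ft_force: [1.0, -0.6, -2.0]
gripper_width: 0.376
```

drive_tool --steps "1.3 0 0.4 0 -0.005 0 2; 1.3 0.5 0.4 0 -0.005 0 2; 1.3 1.5 0.4 0 -0.005 0 2; 1.3 2.5 0.4 0 -0.005 0 2; 1.3 3.5 0.4 0 -0.005 0 2; 1.3 4.5 0.4 0 -0.005 0 2; 1.3 5 0.4 0 -0.005 0 2; 1.3 5 0.4 0 -0.005 0 2; 1.3 5 0.4 0 -0.005 0 2; 1.3 5 0.4 0 -0.005 0 2"

```text
time_s: 11.4
tool_pos: [0.504, -0.1547, 0.0185]
ee_rot: [-1.099, 1.353, -1.36]
ft_force: [-0.3, 0.7, -1.8]
gripper_width: 0.378
```

```bash
python3 - <<'E'
from m import *
from plant import vision
import cv2
print('long',np.degrees(np.arctan2(-R0[1,0],-R0[0,0])))
for n in('scene','top'):
  c=vision.capture(n);pickle.dump(c,open(n+'5.pkl','wb'))
  f=c['frame'][:,:,::-1]
  u,v=proj(c,[.5026,-.156,.03]);x=int(max(0,u-65));y=int(max(0,v-50));print(n,x,y,p0)
  cv2.imwrite(f'pics/{n}5.png',cv2.resize(f[y:y+100,x:x+130],None,fx=6,fy=6,interpolation=cv2.INTER_CUBIC))
E
```

```text
11.4 [ 0.50403917 -0.15468867  0.01854501] [-0.29  0.66 -1.78] 0.3777760496355598 0.002
long 78.31310000755481
scene 272 146 [ 0.50403917 -0.15468867  0.01854501]
top 289 135 [ 0.50403917 -0.15468867  0.01854501]
```

View pics/scene5.png

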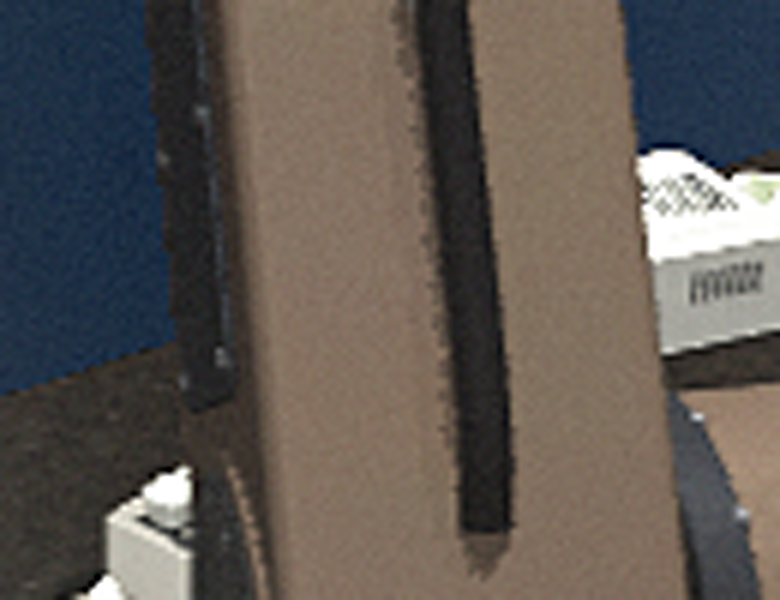

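View pics/top5.png

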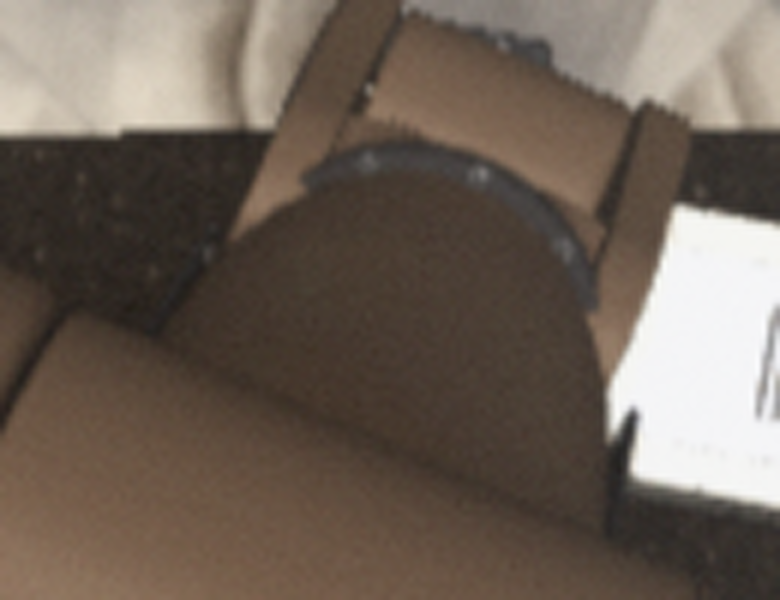

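Both views of the nest are blocked by the arm. I'll place from the measured poses instead, in guarded steps: rack on the floor should read z ≈ -0.019.

drive_tool --steps "0.05 0.5 -0.11 0 0 0 2; 0.05 1.2 -0.11 0 0 0 2; 0.05 1.8 -0.11 0 0 0 2; 0.05 2.3 -0.11 0 0 0 2; 0.05 2.6 -0.11 0 0 0 2; 0.05 2.8 -0.11 0 0 0 2; 0.05 3 -0.11 0 0 0 2; 0.05 3.1 -0.11 0 0 0 2; 0.05 3.2 -0.11 0 0 0 2; 0.05 3.2 -0.11 0 0 0 2"

```text
time_s: 12.5
tool_pos: [0.5029, -0.1549, -0.0138]
ee_rot: [-1.1, 1.354, -1.36]
ft_force: [-0.4, -1.4, -1.7]
gripper_width: 0.375
```

```bash
python3 - <<'E'
from m import *
print(s['ft_force'],s['ft_torque'])
E
```

```text
12.5 [ 0.50288814 -0.15485106 -0.01380544] [-0.39 -1.37 -1.66] 0.37494150689678524 0.003
[-0.39365481 -1.36938125 -1.65906144] [-0.00644693 -0.0545022   0.00344623]
```

drive_tool --steps "0 0.1 0 0 0 0 2; 0 0.2 0 0 0 0 2; 0 0.3 0 0 0 0 2; 0 0.35 0 0 0 0 2; 0 0.4 0 0 0 0 2; 0 0.45 0 0 0 0 2; 0 0.5 0 0 0 0 2; 0 0.53 0 0 0 0 2; 0 0.53 0 0 0 0 2; 0 0.53 0 0 0 0 2"

```text
time_s: 13.5
tool_pos: [0.503, -0.1549, -0.0191]
ee_rot: [-1.1, 1.354, -1.36]
ft_force: [0.4, -0.9, -1.8]
gripper_width: 0.377
```

```bash
python3 - <<'E'
from m import *
print(s['ft_force'],s['ft_torque'])
E
```

```text
13.5 [ 0.50295311 -0.15486911 -0.01906541] [ 0.44 -0.91 -1.76] 0.3770472175966568 0.002
[ 0.43843817 -0.91020798 -1.76072353] [-0.09081369  0.00799109 -0.00826989]
```

drive_tool --steps "0 0.03 0 0 0 0 2; 0 0.06 0 0 0 0 2; 0 0.09 0 0 0 0 2; 0 0.1 0 0 0 0 2; 0 0.1 0 0 0 0 2; 0 0.1 0 0 0 0 2; 0 0.1 0 0 0 0 2; 0 0.1 0 0 0 0 2; 0 0.1 0 0 0 0 2; 0 0.1 0 0 0 0 2"

```text
time_s: 14.5
tool_pos: [0.503, -0.1549, -0.0195]
ee_rot: [-1.099, 1.353, -1.36]
ft_force: [-2.3, 0.3, 7.8]
gripper_width: 0.376
```

The floor contact came at the expected height, with 7.8 N. Now I'll release and rise.

drive_tool --steps "0 0 0 0 0 0 4; 0 0 0 0 0 0 4.6; 0 0 0 0 0 0 5; 0 0 0 0 0 0 5; 0 -1 0 0 0 0 5; 0 -3 0 0 0 0 5; 0 -5.5 0 0 0 0 5; 0 -8 0 0 0 0 5; -3 -8.5 0 0 0 0 4; -6 -8.5 0 0 0 0 3"

```text
time_s: 15.5
tool_pos: [0.5152, -0.0961, 0.067]
ee_rot: [-1.097, 1.352, -1.363]
ft_force: [-0.3, -1.1, -0.4]
gripper_width: 0.414
```

drive_tool --steps "-3 0 0 0 0 0 0; -6 0 0 0 0 0 0; -8.5 0 0 0 0 0 0; -8.5 0 0 0 0 0 0; -8.5 0 0 0 0 0 0; -8.5 0 0 0 0 0 0; -8.5 0 0 0 0 0 0; -8.5 0 0 0 0 0 0; -8.5 0 0 0 0 0 0; -8.5 0 0 0 0 0 0"

```text
time_s: 16.5
tool_pos: [0.5317, -0.0132, 0.0653]
ee_rot: [-1.099, 1.354, -1.36]
ft_force: [0.3, -0.3, -0.5]
gripper_width: 0.004
```

```bash
python3 - <<'E'
from m import *
from plant import vision
import cv2
for n in('scene','top'):
  c=vision.capture(n);pickle.dump(c,open(n+'6.pkl','wb'))
  f=c['frame'][:,:,::-1]
  u,v=proj(c,[.5026,-.156,.03]);x=int(max(0,u-65));y=int(max(0,v-50));print(n,x,y)
  cv2.imwrite(f'pics/{n}6.png',cv2.resize(f[y:y+100,x:x+130],None,fx=6,fy=6,interpolation=cv2.INTER_CUBIC))
E
```

```text
16.5 [ 0.53170715 -0.01320795  0.06525123] [ 0.27 -0.33 -0.53] 0.004315164936752481 0.004
scene 272 146
top 289 135
```

View pics/top6.png

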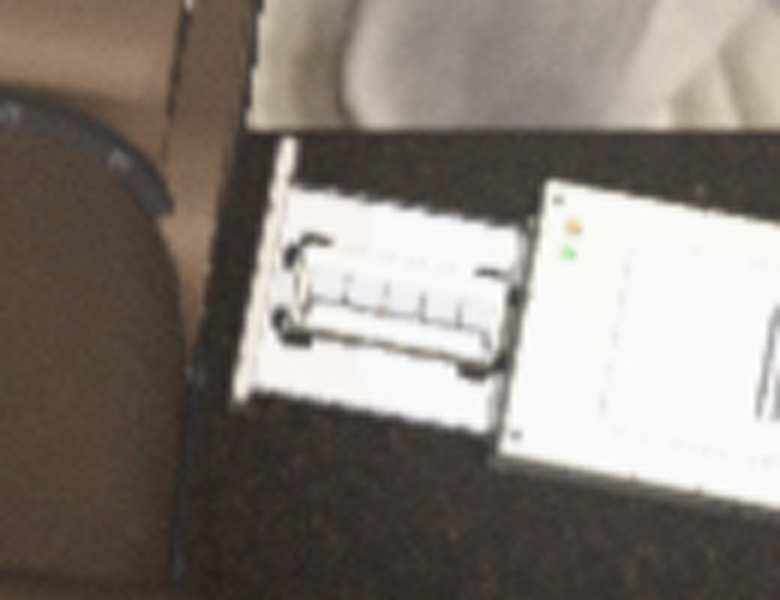

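View pics/scene6.png

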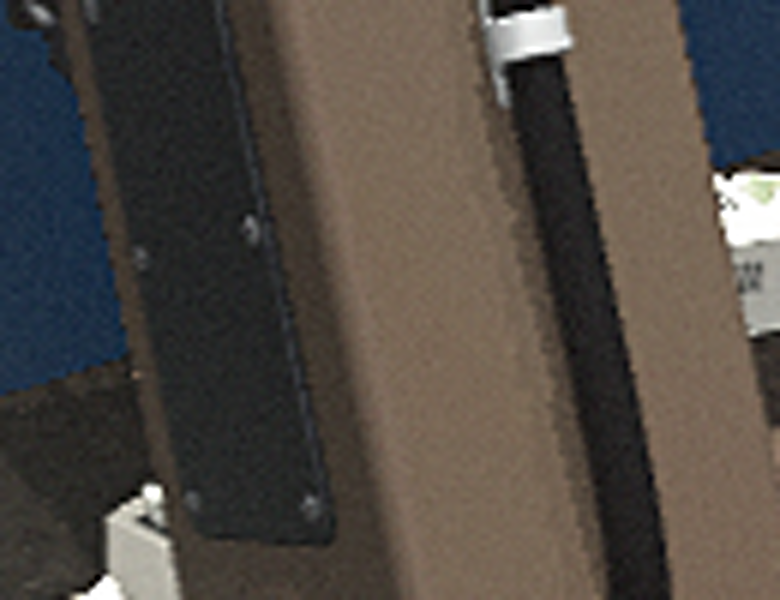

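The top view shows the rack seated squarely between all four locators at about (395,300) in the crop. Next: lower the closed fingers in front of the pad.

drive_tool --steps "0 2.5 0 0 0 0 0; 0 5 0 0 0 0 0; 0 7.5 0 0 0 0 0; 0 8.9 0 0 0 0 0; 1.5 8.9 0 0 0 0 0; 3.5 8.9 0 0 0 0 0; 5 8.9 0 0 0 0 0; 6 8.9 0 0 0 0 0; 6.2 8.9 0 0 0 0 0; 6.2 8.9 0 0 0 0 0"

```text
time_s: 17.6
tool_pos: [0.5199, -0.0739, -0.0236]
ee_rot: [-1.099, 1.354, -1.361]
ft_force: [-0.5, 0.7, -0.5]
gripper_width: 0.002
```

```bash
cat > L.py <<'E'
from m import *
L=np.array([.203,.979]);J=np.array([.979,-.203]);N=np.array([.5026,-.156])
d=p0[:2]-N;print('L',d@L*1000,'J',d@J*1000,'F along push resist',s['ft_force'][:2]@L)
E
python3 L.py
```

```text
17.6 [ 0.51985412 -0.07392819 -0.02355652] [-0.46  0.67 -0.49] 0.002084943486037323 0.017
L 83.8508894819379 J 0.23120214559786736 F along push resist 0.5652565799196158
```

drive_tool --steps "0.5 0 0 0 0 0 0; 0.7 0 0 0 0 0 0; 0.9 0 0 0 0 0 0; 1.1 0 0 0 0 0 0; 1.3 0 0 0 0 0 0; 1.6 0 0 0 0 0 0; 2.1 0 0 0 0 0 0; 2.7 0 0 0 0 0 0; 3.4 0 0 0 0 0 0; 4.1 0 0 0 0 0 0"

```text
time_s: 18.6
tool_pos: [0.5114, -0.1144, -0.0239]
ee_rot: [-1.099, 1.354, -1.36]
ft_force: [1.0, 3.5, 3.2]
gripper_width: 0.004
```

drive_tool --steps "0.7 0 0 0 0 0 0; 1.4 0 0 0 0 0 0; 2.1 0 0 0 0 0 0; 2.8 0 0 0 0 0 0; 3.5 0 0 0 0 0 0; 4 0 0 0 0 0 0; 4.4 0 0 0 0 0 0; 4.7 0 0 0 0 0 0; 4.9 0 0 0 0 0 0; 5 0 0 0 0 0 0"

```text
time_s: 19.6
tool_pos: [0.5013, -0.1628, -0.0241]
ee_rot: [-1.1, 1.354, -1.36]
ft_force: [1.0, 4.0, 3.3]
gripper_width: 0.008
```

```bash
python3 L.py
```

```text
19.6 [ 0.50126778 -0.16277968 -0.02413233] [0.99 3.96 3.26] 0.007504138905957532 0.017
L -6.907744625388404 J 0.07202674087142709 F along push resist 4.079935443214715
```

drive_tool --steps "0.03 0 0 0 0 0 0; 0.06 0 0 0 0 0 0; 0.09 0 0 0 0 0 0; 0.12 0 0 0 0 0 0; 0.15 0 0 0 0 0 0; 0.15 0 0 0 0 0 0; 0.15 0 0 0 0 0 0; 0.15 0 0 0 0 0 0; 0.15 0 0 0 0 0 0; 0.15 0 0 0 0 0 0"

```text
time_s: 20.6
tool_pos: [0.501, -0.1641, -0.0241]
ee_rot: [-1.1, 1.354, -1.36]
ft_force: [0.6, 2.6, 2.4]
gripper_width: 0.005
```

drive_tool --steps "0.03 0 0 0 0 0 0; 0.06 0 0 0 0 0 0; 0.09 0 0 0 0 0 0; 0.12 0 0 0 0 0 0; 0.12 0 0 0 0 0 0; 0.12 0 0 0 0 0 0; 0.12 0 0 0 0 0 0; 0.12 0 0 0 0 0 0; 0.12 0 0 0 0 0 0; 0.12 0 0 0 0 0 0"

```text
time_s: 21.6
tool_pos: [0.5008, -0.1653, -0.0241]
ee_rot: [-1.1, 1.354, -1.36]
ft_force: [0.8, 3.4, 1.9]
gripper_width: 0.005
```

```bash
python3 L.py
```

```text
21.6 [ 0.50075956 -0.16533112 -0.02411828] [0.81 3.42 1.94] 0.005032832308641168 0.002
L -9.508772798582127 J 0.09242946022590519 F along push resist 3.5084143367340963
```

drive_tool --steps "0.03 0 0 0 0 0 0; 0.06 0 0 0 0 0 0; 0.09 0 0 0 0 0 0; 0.12 0 0 0 0 0 0; 0.12 0 0 0 0 0 0; 0.12 0 0 0 0 0 0; 0.12 0 0 0 0 0 0; 0.12 0 0 0 0 0 0; 0.12 0 0 0 0 0 0; 0.12 0 0 0 0 0 0"

```text
time_s: 22.6
tool_pos: [0.5005, -0.1665, -0.0241]
ee_rot: [-1.1, 1.354, -1.36]
ft_force: [0.4, 3.1, 2.1]
gripper_width: 0.002
```

drive_tool --steps "0.03 0 0 0 0 0 0; 0.06 0 0 0 0 0 0; 0.09 0 0 0 0 0 0; 0.12 0 0 0 0 0 0; 0.12 0 0 0 0 0 0; 0.12 0 0 0 0 0 0; 0.12 0 0 0 0 0 0; 0.12 0 0 0 0 0 0; 0.12 0 0 0 0 0 0; 0.12 0 0 0 0 0 0"

```text
time_s: 23.6
tool_pos: [0.5003, -0.1677, -0.0241]
ee_rot: [-1.1, 1.354, -1.36]
ft_force: [1.1, 2.2, 1.1]
gripper_width: 0.005
```

drive_tool --steps "0.03 0 0 0 0 0 0; 0.06 0 0 0 0 0 0; 0.09 0 0 0 0 0 0; 0.12 0 0 0 0 0 0; 0.12 0 0 0 0 0 0; 0.12 0 0 0 0 0 0; 0.12 0 0 0 0 0 0; 0.12 0 0 0 0 0 0; 0.12 0 0 0 0 0 0; 0.12 0 0 0 0 0 0"

```text
time_s: 24.6
tool_pos: [0.5001, -0.1686, -0.0241]
ee_rot: [-1.1, 1.354, -1.359]
ft_force: [0.9, 6.5, 1.9]
gripper_width: 0.009
```

drive_tool --steps "0.01 0 0 0 0 0 0; 0.02 0 0 0 0 0 0; 0.03 0 0 0 0 0 0; 0.04 0 0 0 0 0 0; 0.04 0 0 0 0 0 0; 0.04 0 0 0 0 0 0; 0.04 0 0 0 0 0 0; 0.04 0 0 0 0 0 0; 0.04 0 0 0 0 0 0; 0.04 0 0 0 0 0 0"

```text
time_s: 25.6
tool_pos: [0.5001, -0.1686, -0.0241]
ee_rot: [-1.099, 1.354, -1.359]
ft_force: [1.9, 9.2, 2.5]
gripper_width: 0.003
```

A steep rise: 6.6 N to 9.4 N with no further motion, so this is the end stop. Letting go now.

drive_tool --steps "-0.1 0 0 0 0 0 0; -0.3 0 0 0 0 0 0; -0.6 0 0 0 0 0 0; -1 0 0 0 0 0 0; -1.8 0 0 0 0 0 0; -3 0 0 0 0 0 0; -5 0 0 0 0 0 0; -8 0 0 0 0 0 0; -11 0 0 0 0 0 0; -14 0 0 0 0 0 0"

```text
time_s: 26.6
tool_pos: [0.5285, -0.0303, -0.0238]
ee_rot: [-1.1, 1.353, -1.36]
ft_force: [-0.0, 0.5, 0.1]
gripper_width: 0.006
```

drive_tool --steps "-3 -2 0 0 0 0 0; -5 -4 0 0 0 0 0; -5 -7 0 0 0 0 0; -5 -9 0 0 0 0 0; -5 -9 0 0 0 0 0; -5 -9 0 0 0 0 0; -5 -9 0 0 0 0 0; -5 -9 0 0 0 0 0; -5 -9 0 0 0 0 0; -5 -9 0 0 0 0 0"

```text
time_s: 27.6
tool_pos: [0.5377, 0.0167, 0.0659]
ee_rot: [-1.1, 1.354, -1.359]
ft_force: [-0.3, 0.2, 0.1]
gripper_width: 0.005
```

```bash
python3 - <<'E'
from m import *
from plant import vision
import cv2
c=vision.capture('top');pickle.dump(c,open('top7.pkl','wb'))
f=c['frame'][:,:,::-1]
cv2.imwrite('pics/top7.png',cv2.resize(f[135:235,289:460],None,fx=4.5,fy=4.5,interpolation=cv2.INTER_CUBIC))
c=vision.capture('scene');cv2.imwrite('pics/scene7.png',c['frame'][:,:,::-1])
print(bot.sense()['ft_force'])
E
```

```text
27.6 [0.53769424 0.01667171 0.06587061] [-0.34  0.21  0.09] 0.004821208004553743 0.002
[-0.46304823  0.07319024  0.25679237]
```

View pics/top7.png

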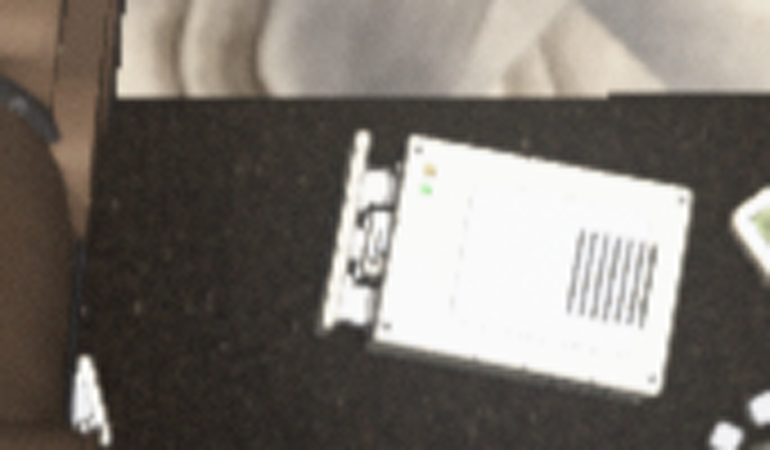

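The tray stayed in: its panel is at about (345,230), with the rack end visible between the front locators at about (375,240). I'll measure the gap and check that the other items haven't moved.

```bash
python3 - <<'E'
from h import *
from plant import vision,bot
import cv2
a=load('top0');c=vision.capture('top')
L=np.array([.203,.979]);N=np.array([.5026,-.156])
for im,n in((load('top7'),'t7'),(c,'now')):
  f=cv2.resize(im['frame'][:,:,::-1],None,fx=1,fy=1).min(2).astype(float)
  J=np.array([.979,-.203]);out=[]
  for j in (-.054,.054):
    ls=np.arange(-.06,.08,.0005)
    pts=np.float32([proj(im,[*(N+l*L+j*J),.06]) for l in ls])
    v=cv2.remap(f.astype(np.float32),pts[:,0].reshape(1,-1),pts[:,1].reshape(1,-1),cv2.INTER_LINEAR)[0]
    k=ls[v>130];k=k[k>-.035];out.append((k.min()*1000,k.max()*1000))
  print(n,out)
d=cv2.absdiff(a['frame'],c['frame']).max(2)
for nm,(x0,y0,x1,y1) in dict(timer=(448,165,488,208),marker=(145,165,188,180),cuv=(200,168,216,182)).items(): print(nm,np.percentile(d[y0:y1,x0:x1],[50,99]),d[y0:y1,x0:x1].max())
print(bot.sense()['time_s'],bot.sense()['ft_force'])
E
```

```text
t7 [(np.float64(-29.99999999999997), np.float64(-22.499999999999964)), (np.float64(-29.99999999999997), np.float64(-21.999999999999964))]
now [(np.float64(-29.99999999999997), np.float64(-22.499999999999964)), (np.float64(-29.99999999999997), np.float64(-21.999999999999964))]
timer [12. 24.] 28
marker [ 8. 21.] 24
cuv [ 5. 22.] 23
27.75 [-0.48346082 -0.28623334 -0.08111513]
```

```bash
python3 -c "
from plant import ticket
print(ticket.hand_in())"
```

```text
the job is handed in; nothing more can be done
None
```

The small rack is set down and released in the tray's nest. The tray is pushed in and held by its catch, and the job was handed in at about 27.8 s of the 48 s allowed.

- **Grasp:** The first grasp closed on nothing, because the fingertips were really about 42 mm higher than the reported TCP height. The pictures and a guarded descent showed this. I allowed for it from then on and gripped the rack at 36 mm width.
- **Placing:** The rack touched the tray floor at the expected height, pressing with about 8 N. The top view afterwards showed it square between all four locators. Both cameras were blocked by the arm while I lowered it, so that part went by measured positions and force.
- **Pushing:** I pushed on the rubber pad in steps of about 1 mm. The force rose steeply from about 3 N to 9.4 N at roughly 88 mm of travel, with no further motion, and I let go there. The highest reading was 9.4 N, but readings came only at the end of each move.
- **Last checks:**
    - The tray stayed in, at about 83–85 mm by camera, with no movement between the two pictures.
    - The end of the rack that can still be seen sits between the front locators.
    - The timer, marker and spare cuvette showed no change in the top view.
    - The arm was clear, with force readings near zero.
- **Small disagreement:** A 6 mm return from the stop would put the tray at about 82 mm, and the camera gave up to 85 mm. That is within my measuring error.

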